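# Lock the template to the glue-up jig with a T-toggle

### The arm

A 6-joint arm with a two-finger parallel gripper is mounted at the origin on the work surface. World frame = base frame: x ahead of the robot, y to its left, z up, the work surface at z = 0. Lengths are in m, angles in degrees, forces in N, time in s.
With the tool pointing down it reaches from about 0.375 to 0.925 m from the base axis. Payload 5.7 kg.
Tool frame: the origin (TCP) lies midway between the tips of the shut fingers; the grasp point (between the pads) lies manip.grip_depth behind it (manip.grip_depth is the distance from the TCP to the grasp point, in m); z points along the fingers, y is the line along which they close (so a half turn about z gives the same grasp; the last joint's range is limited). The gripper opens to 85 mm and grips with 20 to 120 N. Pads are 22 mm wide; open, the fingers measure 114 mm over their backs; the gripper's body (76 mm by 85 mm) begins 54 mm behind the grasp point. The pads swing forward as they close: fully open they stand 13 mm farther back than shut.
Start: joints at [68.176, 20.558, 86.54, -0, 72.909, -6.595], TCP at [0.158, 0.579, 0.231] pointing down, gripper open.
Joint ranges: [-170.27, 170.27], [-57.76, 135], [12.27, 136.19], [-55.21, 235.2], [11.17, 155.16], [-170.74, 170.74]. Speed limits (degrees/s): [136.94, 136.94, 180, 180, 180, 180].

### API

Orientations are given as [roll, pitch, yaw] about the fixed x, y, z axes, in that order (R = Rz(yaw) Ry(pitch) Rx(roll)).
In Python, from plant import manip, fingers, planner, telemetry, cams, nets gives the robot as it stands. Calls block until the motion is done:
- manip.reach(position, orientation): joint-space move of the TCP to a pose.
- manip.movel(position, orientation=None, v=0.15): straight line of the TCP; orientation=None keeps the orientation; v is the mean speed in m/s.
- manip.goto_joints(angles): joint-space move.
- fingers.grip(opening, squeeze=None): finger opening in m; squeeze is the grip in N (None keeps the last); returns when the fingers have stopped.
- manip.dwell(seconds).
- planner.solve_ik(position, orientation): joint angles nearest the present ones, or None.
- telemetry.sense(): the state.
- cams.read_camera(name): name is "scene" or "top"; returns (picture, depth): 480x640x3 uint8, red, green, blue; 480x640 float32, m along the optical axis (not along the pixel's ray), 0 where there is no reading.
- cams.camera_info(name): a dict with "mtx" (3x3 intrinsics, pixels), "eye" and "rotation" of the camera in the world. Camera axes: x right, y down, z forward; pixel columns grow to the right and rows downward; lengths in m; the calibration is good to about 2 mm. A picture is of the moment at which its call begins. camera_info takes no time and is no camera call.
A pose or a line that the arm cannot do raises manip.PlanningError and nothing moves.
- manip.hand_in(): hands the job in; it is judged then, once.
Trained networks look in the newest picture that a camera, given by its name, has taken for a name from the list of things; names that differ only in an ending like _2 or _b are one class to them, and where a whole thing is asked for, a point or a joint stands for the part that bears it (a point fixed in the world has none). Each returns a list of dicts, best first, with "conf" (0 to 1); they miss things now and then, are a little off and sometimes report something else, mostly with a low value. They report only what shows in the picture. A call takes as long as a camera call. They do not tell look-alikes from the thing itself.
- nets.search_frame(camera, query): "location" ([x, y, z] in m, in world coordinates, good to about 4 mm: the middle of the surface that is visible of it).
- nets.regions_of(camera, query): "pixels" (480x640 bool, what is visible of it).
- nets.mark_of(camera, query): "location" ([x, y, z] in m, in world coordinates, good to about 4 mm: a listed point, or the origin of a listed thing).
The state is a dict: "t": time; "joint_positions": joint angles; "qd": joint speeds; "effort": joint torques, N m; "eef_pos": TCP position; "tcp_rot": TCP orientation; "ft_force": force on the tool from outside, world axes, zero at the start; "torque": the same for the moment, N m; "opening": finger opening in m; "grasp_force": force on a finger pad.
Only numpy, scipy, OpenCV 4.12 (cv2) and the standard library are available. Lean on these libraries where they do the work, as an engineer would, in place of code of your own. Each camera call takes 0.05 s, during which the arm holds its last target. There are 200 camera calls.

### The job

The white template on the wooden jig is locked at one end only. Take the small T-toggle (short bar grip), put its steel crossbar down through the middle of the empty slot until its round flange rests flat on the template, then turn it a quarter turn so that the crossbar lies across underneath, and let go. Leave the bigger toggle and the round-knobbed pin where they stand.

Things in the scene. Friction and masses are not known exactly. Their poses are not given: they have to be found in the camera images.
- toggle_grip (a point): Small T-toggle to use: loose, upright on the table, some 0.33 kg. Point: centre of its wooden bar grip, 69 mm above the foot; x along the grip, z up. Grip 60 (x) x 18 (y) x 36 (high) mm: pinch it across the 18 mm. Heights above the foot: grip 51-87, neck 43-51, round steel flange (64 mm across) 38-43, stem (16 mm across) 12-38, steel crossbar 70 (x) x 20 (y), parallel to the grip, 0-12.
- open_slot (a point): Empty slot, 90 (x) x 38 (y) mm, in the fixed jig (140 x 280 mm). Point: centre of its mouth on the template's top, 60 mm above the table; x along the slot, z up. 18 mm of board, then 42 mm of open space where the crossbar turns freely, 8 mm below the board. Seated, the grip's centre is 31 mm above the point. 140 mm off along +y or -y a like toggle stands locked in the other slot, fixed.
- long_toggle_grip (a point): Bystander: a loose bigger toggle, too long for the slot, standing on its 120 x 20 mm crossbar. Steel disc flange (64 mm across, 5 mm thick, its underside 38 mm above the table), stem 16 mm, 87 mm tall in all; wooden bar grip 100 x 18 x 36 mm. The point is the grip's centre, 69 mm above the table; x along the grip.
- round_pin_grip (a point): Bystander: a loose pin with a round wooden knob, 38 mm across and 36 mm high, and a round foot 36 mm across. Steel disc flange (64 mm across, 5 mm thick, its underside 38 mm above the table), stem 16 mm, 87 mm tall in all; the point is the knob's centre, 69 mm above the table.
Not all that is in view belongs to the job. What is shaped like the part that bears toggle_grip but red or yellow is not meant.

How it is judged (in metres and radians):
At the end, for the whole second after the job is handed in: The small toggle stands upright (within 6 degrees) in the empty slot, within 18 mm of its middle along it and 14 mm across it, its flange down on the template (within 5 mm), its grip and so its crossbar turned across the slot (within 20 degrees of square) (x of toggle_grip in the frame of open_slot between -0.018 and 0.018 m and y of toggle_grip in the frame of open_slot between -0.014 and 0.014 m and z of toggle_grip in the frame of open_slot between 0.026 and 0.036 m and angle between the x axis of toggle_grip and the y axis of open_slot, either way round below 0.35 rad and angle between toggle_grip's own z axis and vertical below 0.1 rad); the robot touches nothing.
It fails at once if the bigger toggle is moved by more than 30 mm or knocked over (distance of long_toggle_grip from where it was at the start of the episode above 0.03 m).
It fails at once if the round-knobbed pin is moved by more than 30 mm or knocked over (distance of round_pin_grip from where it was at the start of the episode above 0.03 m).
It also fails if it takes over 43 s, if anything falls off the work surface, if the arm or the gripper's body presses on something with over 40 N, if the wrist force passes 120 N, or if a joint passes its speed limit or range.

## Working session

There is one attempt and no reset: what is moved stays moved. The work goes in short steps, each a Python script; the robot and the scene stay as the last script left them, time stands still between calls to the robot, and variables do not carry over. Pictures are saved under pics/ and viewed, at most 10 in all, crops included, and the job is handed in when it is done.

```bash
mkdir -p pics
python3 - <<'E'
from plant import manip, fingers, planner, telemetry, cams, nets
import cv2,numpy as np
ims=[]
for c in ("scene","top"):
    p,d=cams.read_camera(c); np.savez(f"pics/{c}0.npz",p=p,d=d)
    cv2.imwrite(f"pics/{c}0.png",p[:,:,::-1])
    i=cams.camera_info(c); print(c,np.round(i["mtx"],1).tolist(),np.round(i["eye"],3),np.round(i["rotation"],3).tolist())
    for q in ("toggle_grip","open_slot","long_toggle_grip","round_pin_grip"):
        for r in nets.mark_of(c,q)[:5]: 
            L=np.array(r["location"]); v=i["mtx"]@(np.array(i["rotation"]).T@(L-i["eye"])); v2=v[:2]/v[2]
            print(q,round(r["conf"],2),np.round(L,3),v2.round())
print(manip.grip_depth, telemetry.sense()["t"])
E
```

```text
scene [[618.6, 0.0, 318.7], [0.0, 618.6, 238.4], [0.0, 0.0, 1.0]] [ 0.933 -0.922  1.202] [-138.795, 1.076, 26.59]Traceback (most recent call last):
  File "<stdin>", line 10, in <module>
ValueError: matmul: Input operand 1 does not have enough dimensions (has 0, gufunc core with signature (n?,k),(k,m?)->(n?,m?) requires 1)
```

View pics/scene0.png

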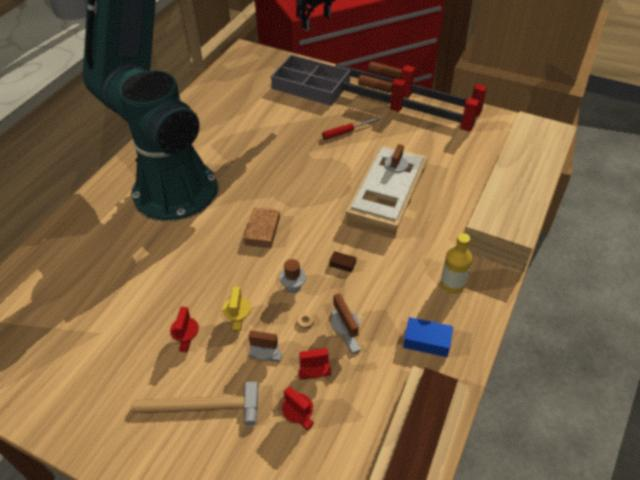

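The scene picture shows the small brown-gripped steel toggle at about (264,345), the big toggle at (345,320), the round pin at (292,275), the empty slot at (380,198) and the locked toggle at (398,157). The look-alikes are red at (183,328), (314,363) and (297,407), yellow at (237,308), and a dark block at (343,261).

```bash
cat > h.py <<'E'
from plant import manip, fingers, planner, telemetry, cams, nets
import cv2,numpy as np
from scipy.spatial.transform import Rotation as Ro
def cam(c):
    i=cams.camera_info(c); return np.array(i["mtx"]),np.array(i["eye"]),Ro.from_euler("xyz",i["rotation"],degrees=True).as_matrix()
def proj(c,L):
    K,e,R=cam(c); v=K@(R.T@(np.array(L)-e)); return v[:2]/v[2]
def cloud(c,d):
    K,e,R=cam(c); v,u=np.mgrid[:480,:640]
    return (np.stack([(u-K[0,2])/K[0,0]*d,(v-K[1,2])/K[1,1]*d,d],-1))@R.T+e
E
python3 - <<'E'
from h import *
for c in ("scene","top"):
    p,d=cams.read_camera(c); np.savez(f"pics/{c}0.npz",p=p,d=d)
    cv2.imwrite(f"pics/{c}0.png",p[:,:,::-1])
    print(c,*cam(c)[1:])
    for q in ("toggle_grip","open_slot","long_toggle_grip","round_pin_grip"):
        for r in nets.mark_of(c,q)[:5]: 
            print(q,round(r["conf"],2),np.round(r["location"],3),proj(c,r["location"]).round())
    W=cloud(c,d)
    for r in nets.regions_of(c,"toggle_grip")[:6]:
        m=r["pixels"]&(d>0); P=W[m]; P=P[P[:,2]>0.08]
        if len(P)<8: print("few",np.argwhere(m).mean(0)[::-1]);continue
        (ce,sz,an)=cv2.minAreaRect((P[:,:2]*1000).astype(np.float32))
        print("reg",round(r["conf"],2),np.argwhere(m).mean(0)[::-1].round(),len(P),np.round(ce),np.round(sz),round(an,1),P[:,2].max().round(3))
print(manip.grip_depth, telemetry.sense()["t"])
E
```

```text
scene [ 0.93256252 -0.92224794  1.20162921] [[ 0.89407763  0.32568919 -0.30749268]
 [ 0.44751823 -0.67831837  0.58276207]
 [-0.01877863 -0.6586431  -0.75222113]]
toggle_grip 0.94 [ 0.307 -0.39   0.072] [181. 320.]
toggle_grip 0.82 [ 0.384 -0.29   0.068] [236. 300.]
toggle_grip 0.7 [ 0.49  -0.356  0.069] [262. 340.]
toggle_grip 0.6 [ 0.61  -0.344  0.068] [314. 358.]
long_toggle_grip 0.75 [ 0.624 -0.22   0.065] [346. 316.]
round_pin_grip 0.56 [ 0.454 -0.156  0.071] [291. 268.]
reg 0.88 [236. 308.] 182 [ 384. -294.] [18. 61.] 24.2 0.092
reg 0.75 [184. 329.] 208 [ 308. -393.] [20. 60.] 19.2 0.092
reg 0.69 [264. 346.] 234 [ 490. -353.] [60. 23.] 19.1 0.091
reg 0.69 [313. 364.] 243 [ 607. -345.] [59. 21.] 35.3 0.092
top [ 0.31713621 -0.06732096  1.51443072] [[-4.03492670e-03 -9.94296899e-01  1.06571082e-01]
 [-9.99991675e-01  3.94713805e-03 -1.03467082e-03]
 [ 6.08119219e-04 -1.06574370e-01 -9.94304548e-01]]
toggle_grip 0.91 [ 0.624 -0.443  0.07 ] [477. 177.]
toggle_grip 0.87 [ 0.31  -0.391  0.072] [459. 307.]
toggle_grip 0.82 [ 0.387 -0.292  0.067] [417. 275.]
toggle_grip 0.68 [ 0.49 -0.35  0.07] [440. 232.]
toggle_grip 0.68 [ 0.607 -0.342  0.068] [436. 185.]
long_toggle_grip 0.62 [ 0.621 -0.217  0.066] [384. 179.]
round_pin_grip 0.63 [ 0.458 -0.159  0.071] [361. 246.]
reg 0.94 [475. 180.] 173 [ 621. -443.] [19. 57.] 75.1 0.097
reg 0.92 [414. 276.] 172 [ 385. -290.] [18. 59.] 23.2 0.094
reg 0.71 [438. 233.] 180 [ 492. -350.] [58. 20.] 17.3 0.093
reg 0.7 [456. 308.] 181 [ 309. -388.] [18. 59.] 20.4 0.093
reg 0.62 [433. 186.] 173 [ 608. -341.] [57. 19.] 36.2 0.093
0.0187 0.7
```

View pics/top0.png

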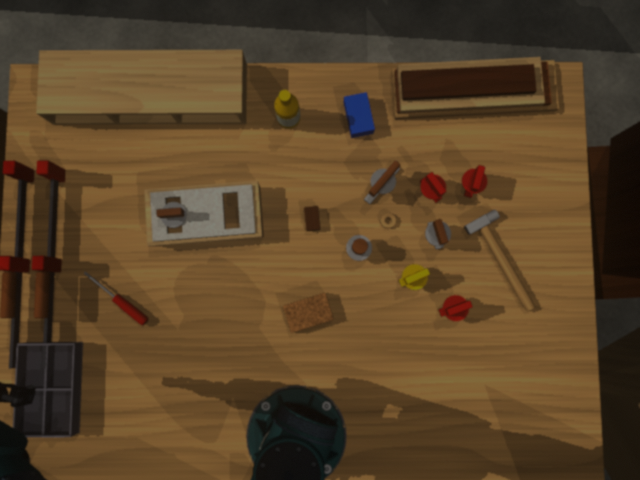

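The top picture shows the toggle at (439,232), the slot at (231,209) with the locked toggle at (172,213), and the hammer head at (483,221). Candidates for the toggle are red (475,180), red (433,186), red (456,308), yellow (414,276), dark block (312,217), big toggle (383,182) and brown/steel (439,232). I choose (439,232), since it has a brown bar 58 x 20 mm and a steel flange. Next I measure the slot and crop both.

Run:
```python
from h import *
tiles=[]
for c,s,t in (("top",(231,209),(439,232)),("scene",(380,198),(264,345))):
    z=np.load(f"pics/{c}0.npz"); p,d=z["p"],z["d"]
    K,e,R=cam(c)
    x0,y0=s[0]-40,s[1]-40
    up=8; crop=cv2.resize(p[y0:y0+80,x0:x0+80],None,fx=up,fy=up,interpolation=cv2.INTER_CUBIC)
    hsv=cv2.cvtColor(crop,cv2.COLOR_RGB2HSV); g=cv2.cvtColor(crop,cv2.COLOR_RGB2GRAY)
    m=((g>np.median(g)*0+ (int(g[320,320])+int(np.percentile(g,85)))/2)).astype(np.uint8)
    dark=1-m
    n,lab,st,ce=cv2.connectedComponentsWithStats(dark,connectivity=4)
    l=lab[320,320]; cnt=cv2.findContours((lab==l).astype(np.uint8),cv2.RETR_EXTERNAL,cv2.CHAIN_APPROX_NONE)[0][0][:,0]
    cv2.drawContours(crop,[cnt[:,None]],-1,(0,255,0),1)
    uv=cnt/up+[x0,y0]+(0.5/up-0.5)
    ray=np.c_[(uv-K[:2,2])/[K[0,0],K[1,1]],np.ones(len(uv))]@R.T
    P=e+ray*((0.06-e[2])/ray[:,2])[:,None]
    print(c,"slot",[np.round(a,1) for a in cv2.minAreaRect((P[:,:2]*1000).astype(np.float32))])
    W=cloud(c,d)
    # template outline height and jig rectangle
    J=W[(abs(W[...,0]-P[:,0].mean())<.15)&(abs(W[...,1]-P[:,1].mean())<.3)&(abs(W[...,2]-.06)<.006)&(d>0)]
    print("jig",J[:,2].mean().round(4),len(J),[np.round(a,1) for a in cv2.minAreaRect((J[:,:2]*1000).astype(np.float32))])
    tc=cv2.resize(p[t[1]-30:t[1]+30,t[0]-30:t[0]+30],(400,400),interpolation=cv2.INTER_CUBIC)
    tiles.append(np.vstack([cv2.resize(crop,(300,300)),cv2.resize(tc,(300,300))]))
cv2.imwrite("pics/crop.png",np.hstack(tiles)[:,:,::-1])
```

```text
top slot [array([548.2, 159.2]), array([89.6, 38.4]), np.float64(4.4)]
jig 0.0594 4344 [array([539.9, 115.1]), array([514.1, 166. ]), np.float64(88.1)]
scene slot [array([546.9, 155. ]), array([88.8, 36. ]), np.float64(4.5)]
jig 0.0588 2544 [array([541.9, 221.1]), array([139.5, 281.8]), np.float64(4.3)]
```

View pics/crop.png

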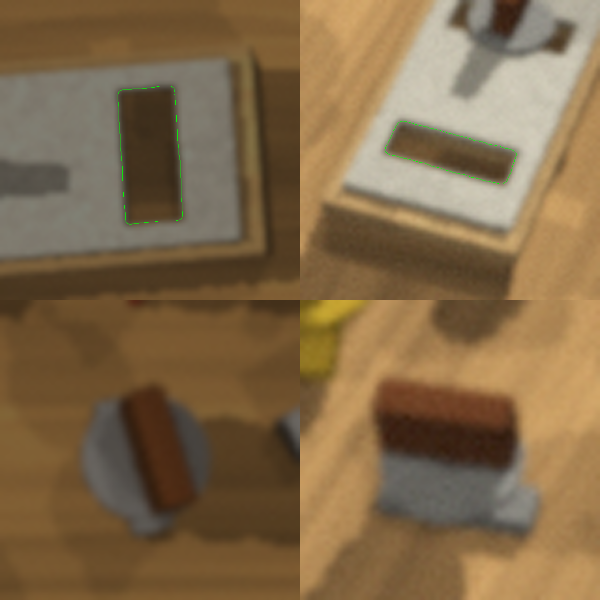

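Crops confirm a brown grip, grey flange and grey crossbar. The slot measures 90 x 38 mm at (0.5475, 0.157), 4.4°. The toggle is at (0.491, -0.3515), 18°. Next I check the kinematics, then grasp.

```bash
cat >> h.py <<'E'
TG=np.array([.491,-.3515]); TA=18.; SL=np.array([.5475,.157]); SA=4.4
E
python3 - <<'E'
from h import *
gd=manip.grip_depth
def q6(p,z,y):
    q=planner.solve_ik([*p,z],[180,0,y]); return None if q is None else np.round(q,0)
for k in (0,180,-180):
    print(k,q6(TG,.07,TA+k),q6(TG,.25,TA+k),q6(SL,.25,SA+k),q6(SL,.07,SA+k),q6(SL,.07,SA+k+90),q6(SL,.07,SA+k-90))
k=0
if q6(TG,.07,TA) is None: k=180
manip.reach([*TG,.20],[180,0,TA+k])
fingers.grip(.05,40)
manip.movel([*TG,.072-gd],v=.12)
fingers.grip(0,60)
s=telemetry.sense(); print({a:np.round(s[a],3) for a in("t","joint_positions","eef_pos","tcp_rot","opening","grasp_force","ft_force")})
E
```

```text
0 [-42.  31.  95.  -0.  54.  30.] [-42.  20.  85.  -0.  75.  30.] [ 9. 17. 89. -0. 74. 95.] [  9.  29. 100.  -0.  51.  95.] [  9.  29. 100.  -0.  51.   5.] None
180 [ -42.   31.   95.    0.   54. -150.] [ -42.   20.   85.    0.   75. -150.] [  9.  17.  89.   0.  74. -85.] [  9.  29. 100.   0.  51. -85.] None [  9.  29. 100.  -0.  51.   5.]
-180 [ -42.   31.   95.    0.   54. -150.] [ -42.   20.   85.    0.   75. -150.] [  9.  17.  89.   0.  74. -85.] [  9.  29. 100.   0.  51. -85.] None [  9.  29. 100.  -0.  51.   5.]
{'t': np.float64(6.358), 'joint_positions': array([-4.2149e+01,  3.2423e+01,  9.5624e+01,  4.0000e-03,  5.1881e+01,
        2.9849e+01]), 'eef_pos': array([ 0.491, -0.352,  0.054]), 'tcp_rot': array([ 1.7994e+02, -3.8000e-02,  1.8000e+01]), 'opening': np.float64(0.017), 'grasp_force': np.float64(59.336), 'ft_force': array([-0.311,  0.64 ,  5.297])}
```

Run:
```python
from h import *
gd=manip.grip_depth
manip.movel([*TG,.23-gd],v=.15)
# carry
manip.movel([*SL,.23-gd],[180,0,SA],v=.2)
manip.movel([*SL,.15-gd],v=.12)
s=telemetry.sense(); print(s["t"],s["opening"],s["grasp_force"],np.round(s["ft_force"],2),np.round(s["eef_pos"],4))
c=[]
for n in ("top","scene"):
    p,d=cams.read_camera(n); np.savez(f"pics/{n}1.npz",p=p,d=d)
    u,v=proj(n,[*SL,.12]).astype(int); c.append(cv2.resize(p[v-50:v+50,u-50:u+50],(400,400),interpolation=cv2.INTER_CUBIC))
    W=cloud(n,d)
    # flange / crossbar points in the slot frame (foot 81, flange 119-124 mm)
    a=np.deg2rad(SA);R=np.array([[np.cos(a),np.sin(a)],[-np.sin(a),np.cos(a)]])
    Q=(W[...,:2]-SL)@R.T*1000
    near=(np.abs(Q)<70).all(-1)&(d>0)
    for lo,hi in ((.076,.096),(.114,.127)):
        P=Q[near&(W[...,2]>lo)&(W[...,2]<hi)]
        if len(P)>10: print(n,lo,len(P),P.min(0).round(),P.max(0).round())
cv2.imwrite("pics/c1.png",np.hstack(c)[:,:,::-1])
```

```text
11.0833 0.017371793965328553 58.33848595619202 [ 0.12 -0.77 -2.64] [0.5481 0.157  0.1318]
top 0.114 57 [-27. -29.] [ -1. -13.]
scene 0.076 168 [-37. -16.] [35. 12.]
scene 0.114 200 [-33. -37.] [31. 10.]
```

View pics/c1.png

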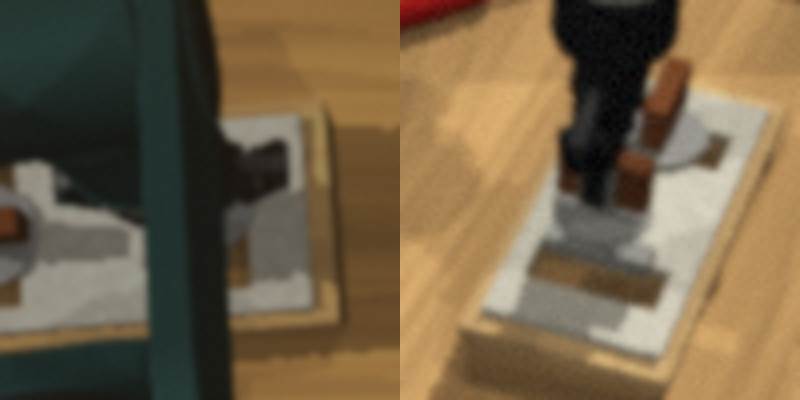

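Left: the top view is blocked by the arm. Right (scene): the crossbar is level and aligned with the slot, centred along it and about 3 mm low across it, so I shift 2.5 mm and lower it while watching the force.

Run:
```python
from h import *
a=np.deg2rad(SA); T=SL+.0025*np.array([-np.sin(a),np.cos(a)])
for z in (.120,.110,.103,.096,.088,.082,.0785,.0765):
    manip.movel([*T,z-.0003],v=.08 if z>.1 else .05)
    s=telemetry.sense(); f=s["ft_force"]; print(z,round(s["t"],2),np.round(s["eef_pos"],4),np.round(f,1),np.round(s["torque"],2))
    if f[2]>8 and z>.0775 or np.hypot(*f[:2])>8: print("contact");break
p,d=cams.read_camera("scene"); u,v=proj("scene",[*SL,.09]).astype(int)
cv2.imwrite("pics/c2.png",cv2.resize(p[v-50:v+50,u-50:u+50],(500,500),interpolation=cv2.INTER_CUBIC)[:,:,::-1])
```

```text
0.12 11.48 [0.5467 0.1595 0.1193] [ 0.2 -0.8 -3. ] [-0.01 -0.01  0.  ]
0.11 11.76 [0.5467 0.1594 0.1092] [-0.7  0.5 -3.2] [ 0.01 -0.03  0.01]
0.103 12.01 [0.5469 0.1594 0.1022] [-0.  -0.5 -1.8] [0.05 0.   0.01]
0.096 12.3 [0.5469 0.1594 0.0953] [ 0.8  0.5 -1.9] [-0.03  0.04 -0.01]
0.088 12.61 [0.5469 0.1594 0.0872] [ 0.6  0.  -2.7] [0.01 0.04 0.02]
0.082 12.88 [0.547  0.1595 0.0813] [ 0.2  0.6 -2. ] [-0.01  0.02  0.01]
0.0785 13.12 [0.5471 0.1594 0.078 ] [-0.9  0.4 -3.1] [ 0.02 -0.01  0.  ]
0.0765 13.38 [0.5473 0.1595 0.0762] [-0.  -0.2 -2.9] [-0.01  0.03 -0.04]
```

View pics/c2.png

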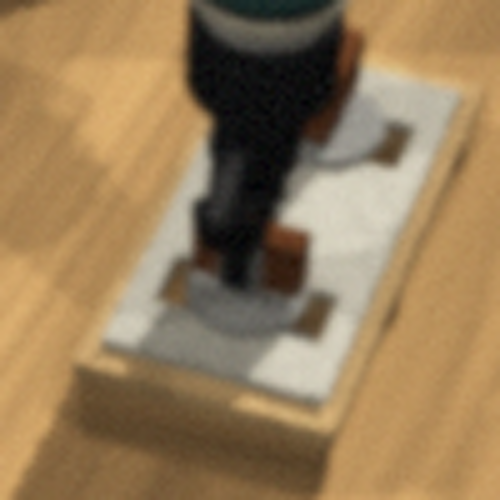

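The flange sits over the slot with the ends of the slot showing evenly on both sides. Now I turn joint 6 by 90°, seat it and release.

Run:
```python
from h import *
q=np.array(telemetry.sense()["joint_positions"],float)
for k in (30,60,90):
    r=q.copy(); r[5]-=k; manip.goto_joints(list(r))
    s=telemetry.sense(); print(round(s["t"],2),np.round(s["eef_pos"],4),np.round(s["tcp_rot"],1),np.round(s["ft_force"],1),np.round(s["torque"],2))
p=np.array(s["eef_pos"])
for dz in (.001,.002,.003):
    manip.movel([p[0],p[1],.0757-dz],[180,0,SA+90],v=.03)
    s=telemetry.sense(); print(np.round(s["eef_pos"],4),np.round(s["ft_force"],1))
    if s["ft_force"][2]>2: break
fingers.grip(.045)
p=np.array(s["eef_pos"]); manip.movel([p[0],p[1],.22],v=.1)
q=np.array(telemetry.sense()["joint_positions"]); q[0]-=50; manip.goto_joints(list(q))
print(telemetry.sense()["t"])
c=[]
a=np.deg2rad(SA);R=np.array([[np.cos(a),np.sin(a)],[-np.sin(a),np.cos(a)]])
for n in ("top","scene"):
    p,d=cams.read_camera(n); W=cloud(n,d); Q=(W[...,:2]-SL)@R.T*1000
    u,v=proj(n,[*SL,.09]).astype(int); c.append(cv2.resize(p[v-50:v+50,u-50:u+50],(400,400),interpolation=cv2.INTER_CUBIC))
    near=(np.abs(Q)<50).all(-1)&(d>0)&(W[...,2]>.085)
    P=Q[near]; print(n,len(P),[np.round(x,1) for x in cv2.minAreaRect(P.astype(np.float32))],"top z",np.percentile(W[near][:,2],[50,75,95]).round(4))
cv2.imwrite("pics/c3.png",np.hstack(c)[:,:,::-1])
```

```text
13.99 [0.5472 0.1595 0.0762] [-180.     0.    34.2] [ 0.4  0.5 -2.9] [ 0.02  0.06 -0.01]
14.56 [0.5473 0.1595 0.0762] [-180.     0.    64.2] [-0.2 -0.2 -2.8] [-0.01  0.01 -0.02]
15.12 [0.5473 0.1595 0.0762] [-180.     0.    94.2] [ 0.6  1.2 -3.5] [-0.03  0.03  0.03]
[0.5473 0.1595 0.076 ] [-3.9 -1.7 10. ]
19.1167
top 228 [array([-0.6,  4.7]), array([19.3, 60.6]), np.float64(1.0)] top z [0.1076 0.1099 0.1127]
scene 181 [array([-2.1,  0. ]), array([18.9, 64.1]), np.float64(1.5)] top z [0.1059 0.1082 0.1107]
```

View pics/c3.png

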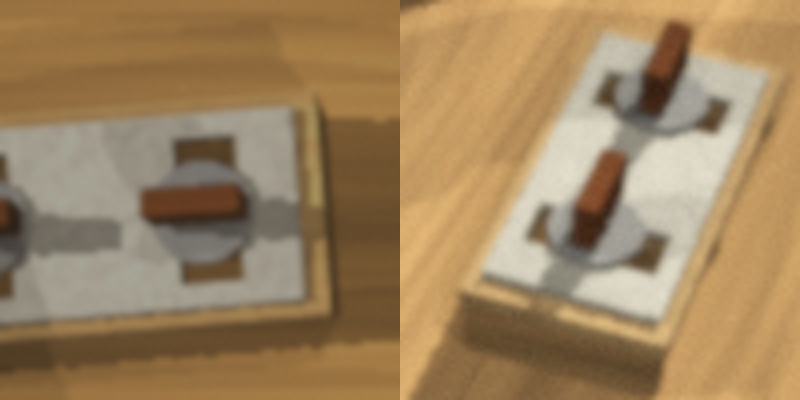

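Both views show the toggle upright with its flange flat, turned across the slot (about 1° off square, centred within about 3 mm, top at about 0.109 m as expected).

```bash
python3 -c "
from plant import manip
print(manip.hand_in())"
```

```text
the job is handed in; nothing more can be done
None
```

The small toggle is seated in the empty slot, turned a quarter turn and released; the arm never went near the bigger toggle or the round-knobbed pin. I handed the job in after about 19 s of the 43 s, and no verdict was returned.

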